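Shim the short leg of a counter riser

TASK

The stainless riser on the counter rocks because the levelling foot of the leg flagged with red tape is seized clear of the counter. Take the orange wedge shim, slide it thin end first squarely under that foot and push or tap its thick end until it is tight and stays wedged by itself, lying flat on the counter. Stop once it is snug: the riser must not be lifted or shifted from its place, and the bowl, bottle and tub stay where they are.

Things in the scene. Friction and masses are not known exactly. Their poses are not given: they have to be found in the camera images.
- rack: Stainless counter riser, loose, 3.7 to 5.2 kg with the tubs on it. Deck 236 x 436 mm, 150 to 166 mm above the counter, on four round 25 mm legs. Origin: on the counter (z = 0 at the start) straight below the axis of the short leg, and rising with it if the riser is lifted; z up. The deck lies towards -x and +y from there; the short leg's -y and +x sides are free.
- short_leg (a point): On the axis of the short leg (red tape and red top cap; the corner of the riser away from the robot and to its right), at the lower end of its tube, 28 mm above the counter. Below it is the seized levelling foot, a rubber disc of 30 mm diameter, 10 mm high: its flat underside hangs 5.5 to 9.5 mm above the counter, exactly how much is not known.
- shim: Loose orange plastic wedge shim lying flat, 130 mm long (x), 36 mm wide (y), 60 g. Thickness rises evenly from 2.5 mm at the thin end (+x) to 17 mm at the thick end (-x). Sides upright: grip it across the width near the thick end. Origin half-way along and across, 8 mm above the underside; z up.
- shim_thick (a point): Centre of the shim's thick end, a flat upright face 36 x 17 mm, 65 mm behind the shim's origin, 8 mm above its underside. The shim slides freely with under 1 N; once it meets the foot, pushing it on takes 1.1 to 1.7 times the load it then carries, rising steeply within a few mm. A push of 5 to 12 N leaves it tight and it stays; from about 14 N on the riser may slide away.
- bowl: Steel bowl, 110 mm across, 50 mm high, bystander; origin at the centre of its underside.
- bottle: Brown glass bottle, 60 mm diameter, 170 mm high, standing, bystander; origin at the centre of its underside.
- tub: White tub with a green lid, 96 mm across, 49 mm high, bystander; origin at the centre of its underside.
Mind the look-alikes: they are no part of the job. What is meant by the shim is not black or blue, and is the smaller of those in its own colour.

How it is judged:
On the way:
1. the thin end of the shim lies flat under the short leg's foot (x of rack in the frame of shim between 0 and 0.072 m and y of rack in the frame of shim between -0.012 and 0.012 m and angle between shim's own z axis and vertical below 0.05 rad and height (world z) of shim below 0.011 m), for 0.1 s.
At the end, for the whole second after the job is handed in: Shim flat under the short leg's foot, tip 3 mm or more past the leg's axis, centre line within 12 mm of it, wedged with over 4 N against the foot by itself; the riser within 4 mm of where it stood and its short corner raised under 2.5 mm, all at rest (contact force between shim and rack above 4 N and x of rack in the frame of shim between -0.01 and 0.062 m and y of rack in the frame of shim between -0.012 and 0.012 m and angle between shim's own z axis and vertical below 0.05 rad and height (world z) of shim below 0.011 m and distance of rack from where it was at the start of the episode below 0.004 m and linear speed of each of shim, rack below 0.01 m/s and height (world z) of rack below 0.0025 m); the robot touches nothing.
It fails at once if the riser was lifted 2.5 mm or more at its short corner (height (world z) of rack above 0.0025 m).
It fails at once if the riser was shoved more than 4 mm from its place (distance of rack from where it was at the start of the episode above 0.004 m).
It fails at once if the robot knocked or leaned on the riser with more than 12 N (contact force between any of the arm, the fingers and rack above 12 N).
It fails at once if a bystander was moved more than 20 mm (distance of any of bowl, bottle, tub from where it was at the start of the episode above 0.02 m).
It also fails if it takes over 51 s, if anything falls off the work surface, if the arm or the gripper's body presses on something with over 40 N, if the wrist force passes 120 N, or if a joint passes its speed limit or range.

ROBOT

A 6-joint arm with a two-finger parallel gripper is mounted at the origin on the work surface. World frame = base frame: x ahead of the robot, y to its left, z up, the work surface at z = 0. Lengths are in m, angles in rad, forces in N, time in s.
With the tool pointing down it reaches from about 0.3 to 0.85 m from the base axis. Payload 4.2 kg.
Tool frame: the origin (TCP) lies between the finger pads; the fingertips stand 14 mm ahead of it and the grasp point (between the pads) lies 5 mm behind it; z points along the fingers, y is the direction in which the jaws open and shut (so a half turn about z gives the same grasp; the last joint's range is limited). The gripper opens to 91 mm and grips with 3 to 60 N. Pads are 32 mm wide; open, the fingers measure 118 mm over their backs; the gripper's body (76 mm by 178 mm) begins 60 mm behind the grasp point.
Start: joints at [1.288, 0.32, 1.565, -0, 1.257, -0.02], TCP at [0.149, 0.555, 0.228] pointing down, gripper open.
Joint ranges: [-3.11, 3.11], [-0.84, 2.01], [0.21, 2.61], [-1.34, 4.49], [0.05, 2.63], [-2.56, 2.56]. Speed limits (rad/s): [2.57, 2.57, 3.14, 3.14, 3.14, 3.14].

INTERFACE

Orientations are given as a 3x3 rotation matrix whose columns are the frame's x, y, z axes.
In Python, from workcell import ctrl gives the robot as it stands.
- The arm moves only by the shell command python3 -m pendant 'ROWS'. ROWS is a JSON object of lists of equal length, an entry for each row: "dr": the turn, a rotation vector about the tool's x, y, z in degrees, a list of three; "linear": the shift along the tool's x, y, z in m, a list of three; "fingers": the finger opening in m, from 0 to 0.0912. In form: {"dr": [[ax, ay, az], ...], "linear": [[x, y, z], ...], "fingers": [fingers, ...]}. A call has 1 to 8 rows; each row is the pose to reach, as a shift and turn from the pose commanded when the call began, along the tool's axes at that moment; what a row does not reach only later rows make up. A row lasts 1/10 s, in which the tool goes at most 50 mm and 8.59 degrees, less where a joint would pass 70% of its speed; a pose out of reach is approached as far as the arm can. A call with a gripper value outside its range is refused whole. The fingers move at their own pace and stop on an object; the grip force is fixed at half the most. Time passes only in rows, so rows that repeat a pose let the fingers close. It gives the time, the measured TCP pose, the force and the opening at its end, in the units of the state.
- ctrl.observe(): the state, without advancing time (a new reading comes with each control period).
- ctrl.capture(name): name is "side" or "top"; returns a dict with "frame" (400x640x3 uint8, blue, green, red), "camera_matrix" (3x3 intrinsics, pixels), "k1" (the pictures are not rectified: a ray, as slopes to the right and down, at radius r is drawn at 1 + k1 r^2 times it, then the intrinsics apply), "origin" and "attitude" of the camera in the world. Camera axes: x right, y up, looking along -z (the intrinsics and any distortion apply to the point x, -y, -z); pixel columns grow to the right and rows downward; lengths in m; the calibration is good to about 2 mm. A picture is of the moment at which its call begins. There is no depth.
- ctrl.sign_off(): hands the job in, once; it reports no verdict.
The state is a dict: "t": time; "joints": joint angles; "joint_vel": joint speeds; "joint_torque": joint torques, N m; "ee_pos": TCP position; "tool_rot": TCP orientation; "wrist_force": force on the tool from outside, world axes, zero at the start; "wrist_torque": the same for the moment, N m; "grip_width": finger opening in m.
Only numpy, scipy, OpenCV 4.12 (cv2) and the standard library are available. Lean on these libraries where they do the work, as an engineer would, in place of code of your own. Each camera call takes 0.05 s, during which the arm holds its last target.

## Working session

There is one attempt and no reset: what is moved stays moved. The work goes in short steps, Python scripts to look and compute and a shell command to move; the robot and the scene stay as the last step left them, time stands still between calls to the robot, and variables do not carry over. Pictures are saved under pics/ and viewed, and the job is handed in when it is done.

```bash
mkdir -p pics; ls; cat > h.py <<'E'
import numpy as np, cv2
from workcell import ctrl
def snap(name,fn):
    c=ctrl.capture(name); cv2.imwrite('pics/'+fn+'.png',c['frame'])
    np.savez('pics/'+fn+'.npz',**{k:np.array(v) for k,v in c.items()})
    return c
def load(fn): return dict(np.load('pics/'+fn+'.npz'))
def ray(c,u,v):
    K=c['camera_matrix']; k=float(c['k1'])
    xd=np.array([(u-K[0,2])/K[0,0],(v-K[1,2])/K[1,1]])
    s=xd.copy()
    for _ in range(30): s=xd/(1+k*(s@s))
    d=np.array(c['attitude'])@np.array([s[0],-s[1],-1.0])
    return np.array(c['origin']),d
def onz(c,u,v,z):
    o,d=ray(c,u,v); return o+d*(z-o[2])/d[2]
def proj(c,p):
    q=np.array(c['attitude']).T@(np.array(p)-c['origin']); s=np.array([q[0],-q[1]])/-q[2]
    s=s*(1+float(c['k1'])*(s@s)); K=c['camera_matrix']
    return np.array([K[0,0]*s[0]+K[0,2],K[1,1]*s[1]+K[1,2]])
E
python3 - <<'E'
from h import *
s=ctrl.observe(); print(s)
for n in('side','top'):
    c=snap(n,n+'0'); print(n,c['origin'],c['attitude'],c['camera_matrix'],c['k1'])
E
```

```text
pics
{'t': 0.0, 'joints': array([ 1.28793311e+00,  3.20313745e-01,  1.56568528e+00, -9.21763279e-06,
        1.25738983e+00, -2.00241674e-02]), 'joint_vel': array([-0.00050087,  0.00012762,  0.00226349,  0.00135759, -0.00119796,
       -0.00085865]), 'joint_torque': array([ 4.22002413e-04, -4.12466705e+01, -2.31973743e+01,  7.27513572e-02,
        4.58025362e-02, -1.49916968e-04]), 'ee_pos': array([0.14927906, 0.55478494, 0.22710529]), 'tool_rot': array([[-9.65656954e-01,  2.59819944e-01, -4.92908644e-04],
       [ 2.59820410e-01,  9.65655410e-01, -1.72726069e-03],
       [ 2.72031227e-05, -1.79600902e-03, -9.99998387e-01]]), 'wrist_force': array([0.16310333, 0.70457003, 0.8843769 ]), 'wrist_torque': array([-0.02430788, -0.03161953,  0.01770425]), 'grip_width': 0.0913956336720363}
side [0.38588518 0.54827014 0.67484495] [[-0.96364804  0.16319779 -0.21153943]
 [-0.2671124  -0.60561598  0.74958672]
 [-0.00578076  0.77884258  0.62719281]] [[392.19374274   0.         319.23083139]
 [  0.         392.19374274 200.22959342]
 [  0.           0.           1.        ]] -0.021134624054610925
top [ 0.43090077 -0.17472017  1.39417938] [[ 0.01936036  0.99320681 -0.11474062]
 [-0.99979498  0.01991285  0.00367072]
 [ 0.0059306   0.11464603  0.9933887 ]] [[491.38875857   0.         316.04523551]
 [  0.         491.38875857 190.38369029]
 [  0.           0.           1.        ]] 0.047522048016401995
```

View pics/side0.png

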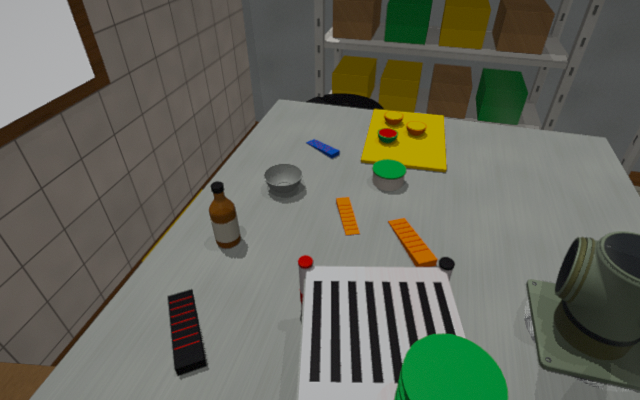

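View pics/top0.png

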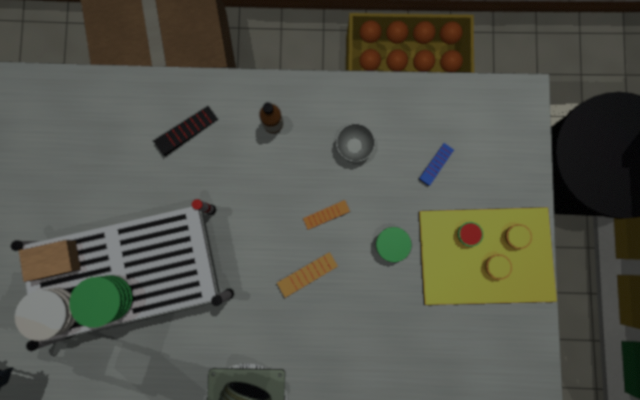

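```bash
python3 - <<'E'
from h import *
a=load('top0')['frame'][170:310,150:420]; 
cv2.imwrite('pics/t0z.png',cv2.resize(a,None,fx=2.96,fy=2.96,interpolation=cv2.INTER_CUBIC))
a=load('side0')['frame'][180:340,280:460]
cv2.imwrite('pics/s0z.png',cv2.resize(a,(720,640)[0:2],interpolation=cv2.INTER_CUBIC)[:600])
E
```

```text
(no output)
```

View pics/t0z.png

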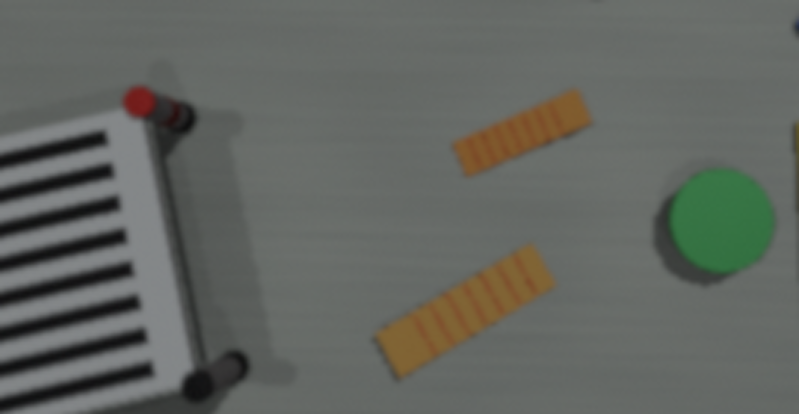

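View pics/s0z.png

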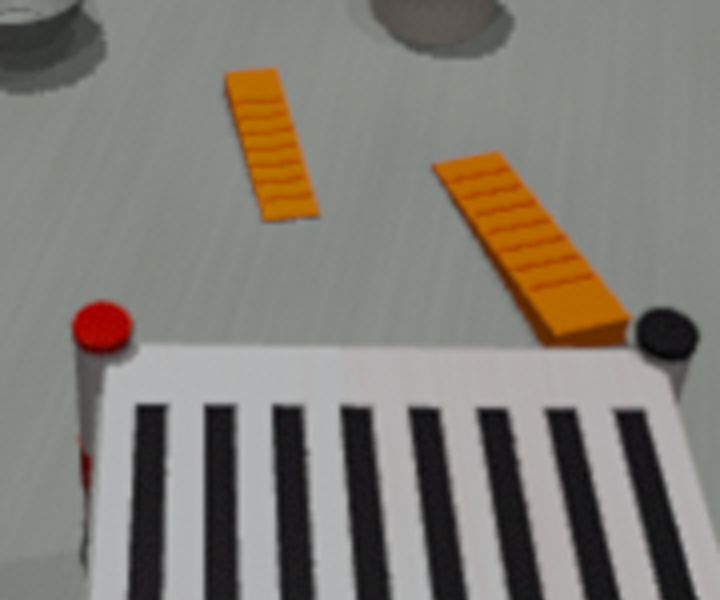

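```bash
python3 - <<'E'
from h import *
c=load('top0'); s=load('side0')
T=lambda x,y:(150+(x+.5)/2.96-.5,170+(y+.5)/2.96-.5)
S=lambda x,y:(280+(x+.5)/4-.5,180+(y+.5)/4-.5)
for n,p,z in [('thinA',(453,147),.0025),('thinB',(468,176),.0025),('thickA',(578,90),.017),('thickB',(592,122),.017),('cap',(139,101),.175),('foot',(183,118),.02)]:
    print('top',n,T(*p),onz(c,*T(*p),z))
for n,p,z in [('thinA',(263,221),.0025),('thinB',(319,216),.0025),('thickA',(225,74),.017),('thickB',(277,69),.017),('cap',(103,325),.175),('foot?',(85,560),.01)]:
    print('side',n,S(*p),onz(s,*S(*p),z))
# cap triangulation
def tri(a,b):
    o1,d1=a;o2,d2=b
    A=np.stack([d1,-d2],1); t=np.linalg.lstsq(A,o2-o1,rcond=None)[0]; p,q=o1+t[0]*d1,o2+t[1]*d2
    return (p+q)/2,np.linalg.norm(p-q)
print(tri(ray(c,*T(139,101)),ray(s,*S(103,325))))
E
```

```text
top thinA (302.7094594594595, 219.3310810810811) [ 0.50841872 -0.14371676  0.0025    ]
top thinB (307.77702702702703, 229.1283783783784) [ 0.48105193 -0.15864893  0.0025    ]
top thickA (344.93918918918916, 200.07432432432432) [ 0.56414304 -0.26167234  0.017     ]
top thickB (349.66891891891896, 210.88513513513513) [ 0.53392315 -0.2753307   0.017     ]
top cap (196.6283783783784, 203.79054054054055) [0.53233408 0.11613013 0.175     ]
top foot (211.49324324324323, 209.53378378378378) [0.52994304 0.11110343 0.02      ]
side thinA (345.375, 234.875) [ 0.51416079 -0.1409587   0.0025    ]
side thinB (359.375, 233.625) [ 0.48174326 -0.15431707  0.0025    ]
side thickA (335.875, 198.125) [ 0.56692091 -0.25830904  0.017     ]
side thickB (348.875, 196.875) [ 0.53429345 -0.27271255  0.017     ]
side cap (305.375, 260.875) [0.53323582 0.11598955 0.175     ]
side foot? (300.875, 319.625) [0.5450395  0.12350864 0.01      ]
(array([0.53273367, 0.11616495, 0.17524134]), np.float64(0.0008523124160513082))
```

```bash
python3 - <<'E'
from h import *
c=load('top0'); s=load('side0')
T=lambda x,y:(150+(x+.5)/2.96-.5,170+(y+.5)/2.96-.5)
S=lambda x,y:(280+(x+.5)/4-.5,180+(y+.5)/4-.5)
def tri(a,b):
    o1,d1=a;o2,d2=b
    A=np.stack([d1,-d2],1); t=np.linalg.lstsq(A,o2-o1,rcond=None)[0]; p,q=o1+t[0]*d1,o2+t[1]*d2
    return (p+q)/2,np.linalg.norm(p-q)
r=onz(c,*T(139,101),.175); b=onz(c,*T(200,386),.175); print('caps',r,b,np.linalg.norm(r-b),np.degrees(np.arctan2(*(r-b)[[1,0]])))
r2=onz(s,*S(103,325),.175); b2=onz(s,*S(667,333),.175); print('side',r2,b2,np.linalg.norm(r2-b2),np.degrees(np.arctan2(*(r2-b2)[[1,0]])))
l=onz(c,17,245,.175);print('left cap',l,np.linalg.norm(l-r),np.degrees(np.arctan2(*(l-r)[[1,0]]))-90)
print('greentub',tri(ray(c,95,301),ray(s,452,380)))
print('white',onz(c,40,315,.25)); print('bottle',onz(c,272,125,0),'bowl',onz(c,355,148,0.01),'tub',onz(c,393,244,.049))
E
```

```text
caps [0.53233408 0.11613013 0.175     ] [0.29954039 0.05486771 0.175     ] 0.2407197297167896 14.74377375593086
side [0.53323582 0.11598955 0.175     ] [0.30109538 0.05797757 0.175     ] 0.23927927171818195 14.030871392605954
left cap [0.42447016 0.54039017 0.175     ] 0.4377570199182816 14.26466459565529
greentub (array([0.30380526, 0.31105338, 0.25687068]), np.float64(0.0015421966102887202))
white [0.27074291 0.4317087  0.25      ]
bottle [ 0.77991647 -0.04867319  0.        ] bowl [ 0.71516874 -0.28900053  0.01      ] tub [ 0.44372872 -0.39175958  0.049     ]
```

```bash
cat > go.py <<'E'
import sys
from h import *
# usage: go.py x y z yaw_jaw_deg -> tool-axis shift and turn
x,y,z,a=map(float,sys.argv[1:5]); s=ctrl.observe(); R=s['tool_rot']
from scipy.spatial.transform import Rotation as Ro
a=np.radians(a); Y=np.array([np.cos(a),np.sin(a),0]); Z=np.array([0,0,-1.]); X=np.cross(Y,Z)
rv=Ro.from_matrix(R.T@np.stack([X,Y,Z],1)).as_rotvec(degrees=True)
print('t',s['t'],'p',s['ee_pos'].round(4),'lin',(R.T@(np.array([x,y,z])-s['ee_pos'])).round(4),'dr',rv.round(2),'F',s['wrist_force'].round(2),'j',s['joints'].round(2),'w',s['grip_width'].round(4))
E
python3 -m pendant '{"dr":[[0,0,0],[0,0,0],[0,0,0],[0,0,0]],"linear":[[0,0,-0.05],[0,0,-0.10],[0,0,-0.15],[0,0,-0.17]],"fingers":[0.091,0.091,0.091,0.08]}'
python3 go.py 0.545 -0.256 0.40 24.7
```

```text
t: 0.5
ee_pos: [0.1496, 0.5561, 0.4032]
tool_rot: [[-0.966, 0.26, 0.002], [0.26, 0.966, 0.008], [-0.0, 0.008, -1.0]]
wrist_force: [-0.3, -0.3, 0.2]
grip_width: 0.0856Traceback (most recent call last):
  File "go.py", line 8, in <module>
    print('t',s['t'],'p',s['ee_pos'].round(4),'lin',(R.T@(np.array([x,y,z])-s['ee_pos'])).round(4),'dr',rv.round(2),'F',s['wrist_force'].round(2),'j',s['joints'].round(2),'w',s['grip_width'].round(4))
                                                                                                                                                                               ^^^^^^^^^^^^^^^^^^^^^
AttributeError: 'float' object has no attribute 'round'
```

```bash
sed -i "s/s\['grip_width'\].round(4)/s['grip_width']/" go.py
python3 -m pendant '{"dr":[[0,0,4],[0,0,8],[0,0,12],[0,0,16],[0,0,20],[0,0,24],[0,0,28],[0,0,32]],"linear":[[-0.033,-0.037,0],[-0.066,-0.075,0],[-0.098,-0.113,0],[-0.131,-0.150,0],[-0.164,-0.188,0],[-0.197,-0.226,0],[-0.230,-0.264,0],[-0.263,-0.301,0]],"fingers":[0.07,0.07,0.07,0.07,0.07,0.07,0.07,0.07]}'
python3 go.py 0.545 -0.256 0.40 24.7
```

```text
t: 1.3
ee_pos: [0.325, 0.1948, 0.3978]
tool_rot: [[-0.68, 0.734, 0.0], [0.734, 0.68, 0.0], [-0.0, 0.0, -1.0]]
wrist_force: [1.4, 0.0, -1.0]
grip_width: 0.0703
t 1.3 p [0.325  0.1948 0.3978] lin [-0.4802 -0.145  -0.0022] dr [1.000e-02 0.000e+00 1.811e+01] F [ 1.42  0.05 -1.03] j [ 0.51 -0.07  1.6   0.    1.6  -0.24] w 0.07029676643082043
```

```bash

python3 -m pendant '{"dr":[[0,0,3],[0,0,6],[0,0,9],[0,0,12],[0,0,15],[0,0,18],[0,0,18],[0,0,18]],"linear":[[-0.045,-0.014,0],[-0.092,-0.028,0],[-0.138,-0.042,0],[-0.184,-0.056,0],[-0.230,-0.070,0.01],[-0.270,-0.082,0.04],[-0.310,-0.094,0.07],[-0.35,-0.106,0.1]],"fingers":[0.07,0.07,0.07,0.07,0.07,0.07,0.07,0.07]}'
python3 go.py 0.545 -0.256 0.10 24.7
```

```text
t: 2.1
ee_pos: [0.4844, -0.1303, 0.2991]
tool_rot: [[-0.421, 0.907, -0.0], [0.907, 0.421, 0.0], [0.0, 0.0, -1.0]]
wrist_force: [1.1, 0.5, 0.3]
grip_width: 0.0702
t 2.1 p [ 0.4844 -0.1303  0.2991] lin [-0.1396  0.002   0.199 ] dr [ 0.01 -0.02  0.2 ] F [1.05 0.54 0.33] j [-0.29  0.16  1.6   0.    1.38 -0.72] w 0.07018397600589778
```

```bash

python3 -m pendant '{"dr":[[0,0,0],[0,0,0],[0,0,0],[0,0,0],[0,0,0],[0,0,0],[0,0,0]],"linear":[[-0.028,0,0.04],[-0.056,0,0.08],[-0.084,0,0.115],[-0.112,0.001,0.15],[-0.13,0.002,0.18],[-0.14,0.002,0.199],[-0.14,0.002,0.199]],"fingers":[0.07,0.07,0.07,0.07,0.07,0.07,0.07]}'
python3 go.py 0.545 -0.256 0.016 24.7
python3 - <<'E'
from h import *
s=snap('side','side1');c=snap('top','top1')
a=s['frame'][100:280,240:440]; cv2.imwrite('pics/s1z.png',cv2.resize(a,None,fx=3.3,fy=3.3,interpolation=cv2.INTER_CUBIC))
a=c['frame'][150:280,240:420]; cv2.imwrite('pics/t1z.png',cv2.resize(a,None,fx=4,fy=4,interpolation=cv2.INTER_CUBIC))
E
```

```text
t: 2.8
ee_pos: [0.5434, -0.2548, 0.0977]
tool_rot: [[-0.421, 0.907, -0.006], [0.907, 0.421, 0.003], [0.005, -0.004, -1.0]]
wrist_force: [-0.1, 0.4, -0.3]
grip_width: 0.0698
t 2.8 p [ 0.5434 -0.2548  0.0977] lin [-0.0022  0.0013  0.0817] dr [-0.26 -0.31  0.17] F [-0.11  0.44 -0.26] j [-0.46  0.47  1.68 -0.    1.   -0.89] w 0.06981240674682555
```

View pics/s1z.png

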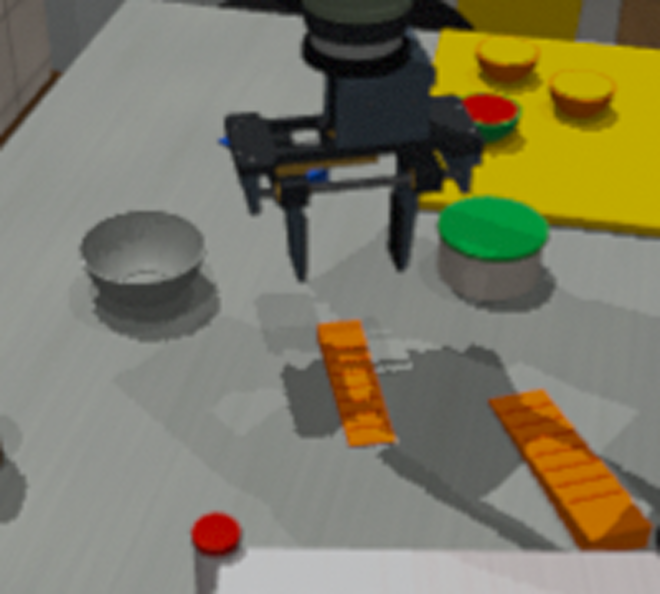

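View pics/t1z.png

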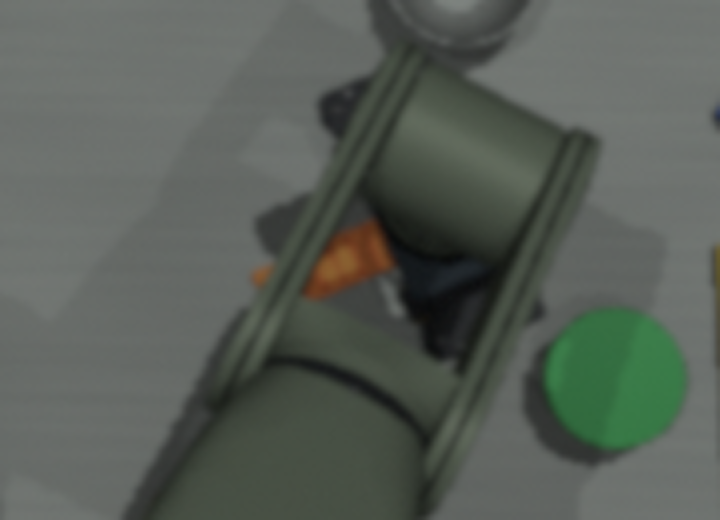

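```bash

python3 -m pendant '{"dr":[[0,0,0],[0,0,0],[0,0,0],[0,0,0],[0,0,0],[0,0,0]],"linear":[[-0.001,0.001,0.02],[-0.001,0.001,0.04],[-0.001,0.001,0.055],[-0.001,0.001,0.065],[-0.001,0.001,0.07],[-0.001,0.001,0.07]],"fingers":[0.07,0.06,0.06,0.06,0.06,0.06]}'
python3 go.py 0.545 -0.256 0.016 24.7
```

```text
t: 3.5
ee_pos: [0.5466, -0.2549, 0.0319]
tool_rot: [[-0.422, 0.907, 0.0], [0.907, 0.422, -0.0], [-0.0, 0.0, -1.0]]
wrist_force: [0.1, -0.1, -0.3]
grip_width: 0.0599
t 3.5 p [ 0.5466 -0.2549  0.0319] lin [-0.0004 -0.0019  0.0159] dr [0.02 0.01 0.26] F [ 0.14 -0.1  -0.29] j [-0.46  0.54  1.75  0.    0.85 -0.89] w 0.059912983502718634
```

```bash
python3 - <<'E'
from h import *
s=snap('side','side2')
a=s['frame'][100:280,240:440]; cv2.imwrite('pics/s2z.png',cv2.resize(a,None,fx=3.3,fy=3.3,interpolation=cv2.INTER_CUBIC))
E
```

```text
(no output)
```

View pics/s2z.png

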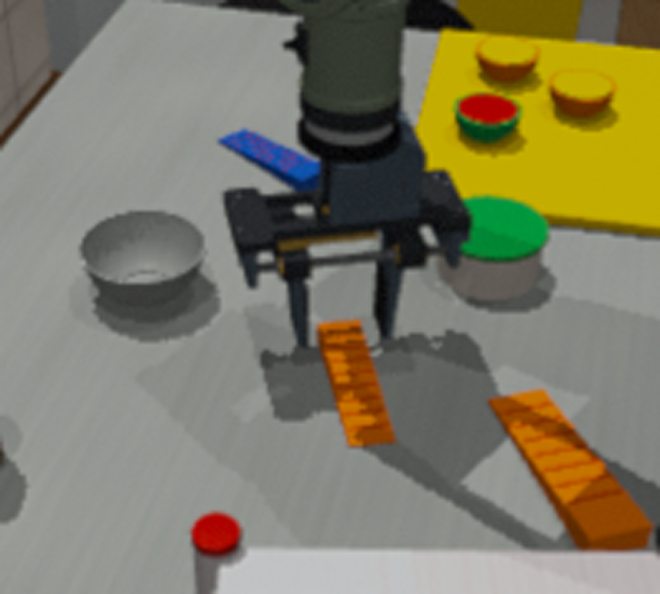

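```bash

python3 -m pendant '{"dr":[[0,0,0],[0,0,0],[0,0,0],[0,0,0],[0,0,0],[0,0,0],[0,0,0],[0,0,0]],"linear":[[0,0,0.008],[0,0,0.013],[0,0,0.0155],[0,0,0.0155],[0,0,0.0155],[0,0,0.0155],[0,0,0.0155],[0,0,0.0155]],"fingers":[0.06,0.06,0.06,0.05,0.04,0.035,0.03,0.03]}'
python3 go.py 0.545 -0.256 0.016 24.7
```

```text
t: 4.35
ee_pos: [0.5465, -0.2552, 0.0161]
tool_rot: [[-0.422, 0.907, 0.0], [0.907, 0.422, -0.0], [-0.0, 0.0, -1.0]]
wrist_force: [0.2, -0.2, -0.1]
grip_width: 0.0357
t 4.35 p [ 0.5465 -0.2552  0.0161] lin [-0.0001 -0.0017  0.0001] dr [0.02 0.02 0.24] F [ 0.24 -0.16 -0.09] j [-0.46  0.56  1.76  0.    0.82 -0.89] w 0.03570578235873761
```

```bash

python3 -m pendant '{"dr":[[0,0,0],[0,0,0],[0,0,0],[0,0,0]],"linear":[[0,0,-0.006],[0,0,-0.012],[0,0,-0.015],[0,0,-0.015]],"fingers":[0.03,0.03,0.03,0.03]}'
python3 go.py 0.5767 -0.0563 0.031 14.25
```

```text
t: 4.75
ee_pos: [0.5469, -0.2553, 0.0318]
tool_rot: [[-0.422, 0.907, 0.001], [0.907, 0.422, -0.001], [-0.001, 0.001, -1.0]]
wrist_force: [1.1, -1.3, -0.1]
grip_width: 0.0358
t 4.75 p [ 0.5469 -0.2553  0.0318] lin [0.1679 0.111  0.0007] dr [ 0.07  0.06 10.7 ] F [ 1.06 -1.28 -0.08] j [-0.46  0.54  1.75  0.    0.85 -0.89] w 0.035798871235556584
```

```bash

python3 -m pendant '{"dr":[[0,0,1],[0,0,3],[0,0,5],[0,0,7],[0,0,9],[0,0,10.7],[0,0,10.7],[0,0,10.7]],"linear":[[0.022,0.015,0],[0.052,0.035,0],[0.085,0.056,0],[0.118,0.078,0],[0.145,0.096,0],[0.160,0.106,0],[0.168,0.111,0],[0.168,0.111,0]],"fingers":[0.03,0.03,0.03,0.03,0.03,0.03,0.03,0.03]}'
python3 go.py 0.5767 -0.0563 0.0165 14.25
python3 - <<'E'
from h import *
s=snap('side','side3');c=snap('top','top3')
a=s['frame'][140:360,240:440]; cv2.imwrite('pics/s3z.png',cv2.resize(a,None,fx=2.7,fy=2.7,interpolation=cv2.INTER_CUBIC))
a=c['frame'][150:280,180:360]; cv2.imwrite('pics/t3z.png',cv2.resize(a,None,fx=4,fy=4,interpolation=cv2.INTER_CUBIC))
E
```

```text
t: 5.55
ee_pos: [0.5762, -0.0552, 0.0309]
tool_rot: [[-0.248, 0.969, -0.0], [0.969, 0.248, -0.0], [0.0, -0.0, -1.0]]
wrist_force: [0.7, -0.7, -0.8]
grip_width: 0.0355
t 5.55 p [ 0.5762 -0.0552  0.0309] lin [-0.0012  0.0002  0.0144] dr [-0.01 -0.    0.13] F [ 0.7  -0.7  -0.83] j [-0.12  0.51  1.81 -0.    0.82 -0.37] w 0.03545930785782242
```

View pics/s3z.png

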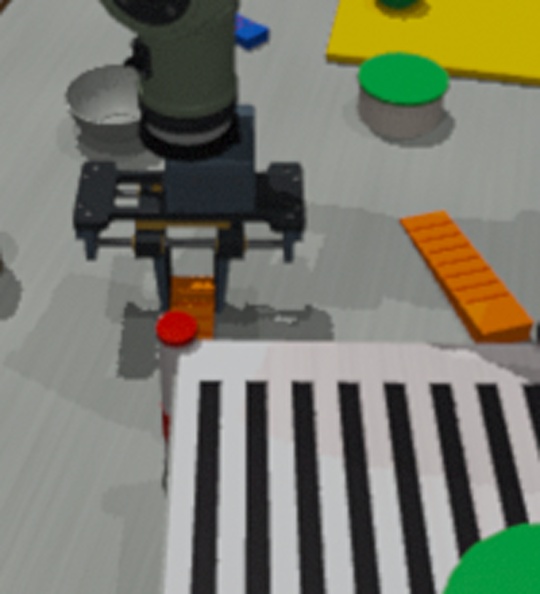

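View pics/t3z.png

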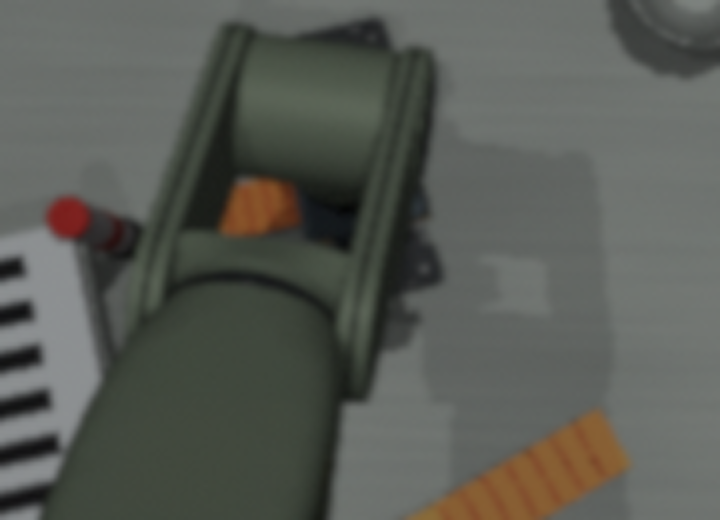

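```bash
python3 - <<'E'
from h import *
c=load('top3')
a=c['frame'][190:230,190:225]; cv2.imwrite('pics/t3f.png',np.clip(cv2.resize(a,None,fx=14,fy=14,interpolation=cv2.INTER_CUBIC).astype(float)*2.5,0,255).astype(np.uint8))
import itertools
for z in (.0075,.0175,.028): 
  print(z, proj(c,[.5327,.1162,z]), 'edge', proj(c,[.5327+.015*.247,.1162-.015*.969,z]))
E
```

```text
0.0075 [210.63258706 208.85988481] edge [215.87022813 207.64729063]
0.0175 [209.89094155 208.58389613] edge [215.167019   207.36266551]
0.028 [209.10054428 208.28978079] edge [214.41759515 207.05934907]
```

View pics/t3f.png

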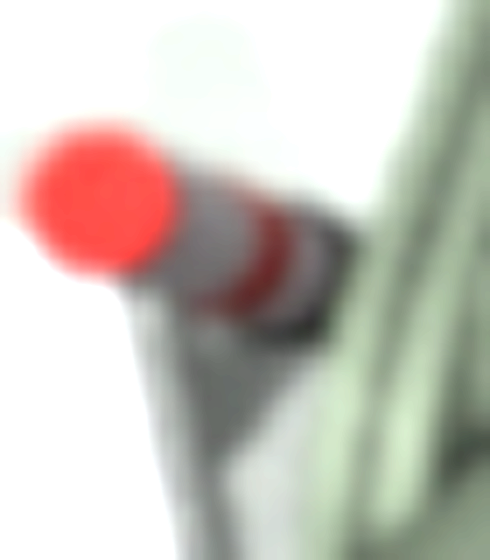

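```bash

python3 -m pendant '{"dr":[[0,0,0],[0,0,0],[0,0,0],[0,0,0],[0,0,0],[0,0,0]],"linear":[[0,0,0.005],[0,0,0.010],[0,0,0.013],[0,0,0.0145],[0,0,0.0145],[0,0,0.0145]],"fingers":[0.03,0.03,0.03,0.03,0.03,0.03]}'
python3 go.py 0.5618 0.0018 0.0162 14.25
```

```text
t: 6.25
ee_pos: [0.5763, -0.056, 0.0164]
tool_rot: [[-0.246, 0.969, 0.0], [0.969, 0.246, 0.0], [0.0, 0.0, -1.0]]
wrist_force: [-0.3, -0.4, -0.8]
grip_width: 0.0357
t 6.25 p [ 0.5763 -0.056   0.0164] lin [0.0596 0.0002 0.0002] dr [ 0.01 -0.   -0.02] F [-0.31 -0.39 -0.78] j [-0.12  0.53  1.82  0.    0.79 -0.37] w 0.03568565937428762
```

```bash

python3 -m pendant '{"dr":[[0,0,0],[0,0,0],[0,0,0],[0,0,0],[0,0,0],[0,0,0],[0,0,0],[0,0,0]],"linear":[[0.008,0,0],[0.018,0,0],[0.028,0,0],[0.038,0,0],[0.048,0,0],[0.056,0,0],[0.060,0,0],[0.060,0,0]],"fingers":[0.03,0.03,0.03,0.03,0.03,0.03,0.03,0.03]}'
python3 go.py 0.5618 0.0018 0.0162 14.25
python3 - <<'E'
from h import *
s=snap('side','side4');c=snap('top','top4')
a=s['frame'][180:340,270:400]; cv2.imwrite('pics/s4z.png',cv2.resize(a,None,fx=3.7,fy=3.7,interpolation=cv2.INTER_CUBIC))
a=c['frame'][170:250,180:300]; cv2.imwrite('pics/t4z.png',np.clip(1.8*cv2.resize(a,None,fx=6,fy=6,interpolation=cv2.INTER_CUBIC).astype(float),0,255).astype(np.uint8))
E
```

```text
t: 7.05
ee_pos: [0.5613, 0.0028, 0.0165]
tool_rot: [[-0.247, 0.969, 0.0], [0.969, 0.247, 0.0], [0.0, 0.0, -1.0]]
wrist_force: [0.8, 0.4, -0.9]
grip_width: 0.0356
t 7.05 p [0.5613 0.0028 0.0165] lin [-0.0011  0.0002  0.0003] dr [ 0.   -0.    0.05] F [ 0.83  0.36 -0.92] j [-0.02  0.51  1.86  0.    0.77 -0.27] w 0.03562454523708208
```

View pics/s4z.png

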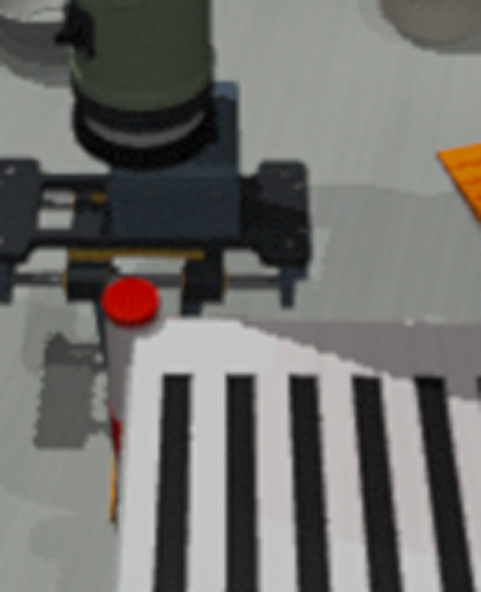

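View pics/t4z.png

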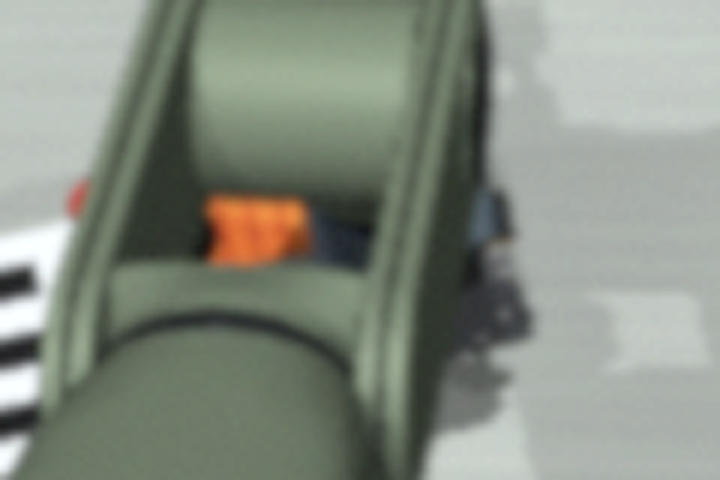

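```bash
python3 - <<'E'
from h import *
s=load('side4'); print(onz(s,299.9,320.8,.002), proj(s,[.5501,.1206,.002]))
E
python3 -m pendant '{"dr":[[0,0,0],[0,0,0],[0,0,0],[0,0,0],[0,0,0],[0,0,0],[0,0,0],[0,0,0]],"linear":[[0,0,0],[0,0,0],[-0.003,0,0],[-0.010,0,0],[-0.020,0,0],[-0.030,0,0],[-0.038,0,0],[-0.038,0,0]],"fingers":[0.045,0.052,0.052,0.052,0.052,0.052,0.052,0.052]}'
python3 go.py 0.5618 0.0018 0.0162 14.25
```

```text
[0.54800374 0.12148967 0.002     ] [299.02982985 320.18611828]
t: 7.95
ee_pos: [0.5712, -0.036, 0.0164]
tool_rot: [[-0.244, 0.97, 0.0], [0.97, 0.244, -0.0], [-0.0, 0.0, -1.0]]
wrist_force: [0.2, 0.0, -0.1]
grip_width: 0.0522
t 7.95 p [ 0.5712 -0.036   0.0164] lin [0.039  0.0001 0.0002] dr [ 0.02  0.01 -0.11] F [ 0.17  0.   -0.09] j [-0.08  0.53  1.84 -0.    0.78 -0.33] w 0.05215516646131068
```

```bash

python3 -m pendant '{"dr":[[0,0,0],[0,0,0],[0,0,0],[0,0,0],[0,0,0],[0,0,0],[0,0,0],[0,0,0]],"linear":[[0,0,0],[0,0,0],[0,0,0],[0,0,0],[0,0,0],[0,0,0],[0,0,0],[0,0,0]],"fingers":[0.03,0.02,0.01,0,0,0,0,0]}'
python3 go.py 0.5618 0.0018 0.0162 14.25
python3 - <<'E'
from h import *
s=snap('side','side5');c=snap('top','top5')
a=s['frame'][180:340,270:400]; cv2.imwrite('pics/s5z.png',cv2.resize(a,None,fx=3.7,fy=3.7,interpolation=cv2.INTER_CUBIC))
a=c['frame'][170:250,180:300]; cv2.imwrite('pics/t5z.png',np.clip(1.8*cv2.resize(a,None,fx=6,fy=6,interpolation=cv2.INTER_CUBIC).astype(float),0,255).astype(np.uint8))
E
```

```text
t: 8.75
ee_pos: [0.5708, -0.0346, 0.0164]
tool_rot: [[-0.246, 0.969, 0.0], [0.969, 0.246, 0.0], [0.0, 0.0, -1.0]]
wrist_force: [0.0, -1.1, -0.0]
grip_width: 0.0004
t 8.75 p [ 0.5708 -0.0346  0.0164] lin [0.0375 0.0002 0.0003] dr [ 0.01 -0.   -0.  ] F [ 0.04 -1.06 -0.03] j [-0.08  0.52  1.84  0.    0.78 -0.33] w 0.00036202705187175804
```

View pics/s5z.png

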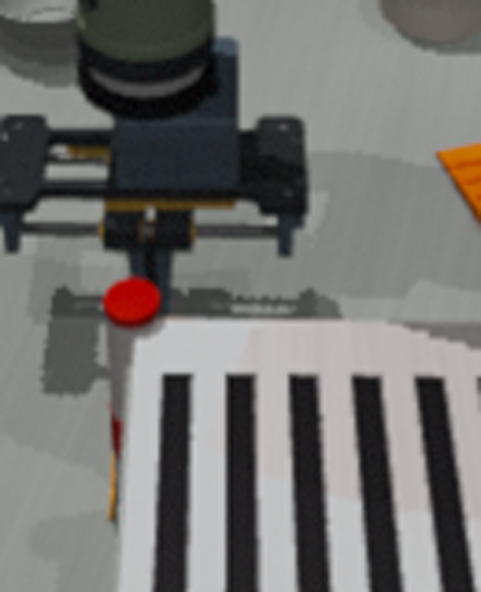

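View pics/t5z.png

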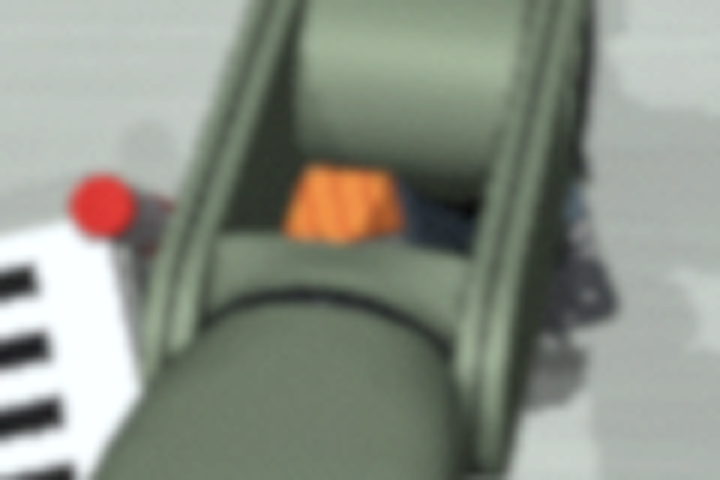

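```bash

python3 -m pendant '{"dr":[[0,0,0],[0,0,0],[0,0,0],[0,0,0],[0,0,0],[0,0,0],[0,0,0],[0,0,0]],"linear":[[0.003,0,0],[0.006,0,0],[0.009,0,0],[0.012,0,0],[0.015,0,0],[0.018,0,0],[0.020,0,0],[0.020,0,0]],"fingers":[0,0,0,0,0,0,0,0]}'
python3 go.py 0.5618 0.0018 0.0162 14.25
python3 - <<'E'
from h import *
c=ctrl.capture('side'); d=np.array([-.247,.969,0])
for i in range(4):
    ctrl.capture('side'); s=ctrl.observe(); print(round(s['t'],2),s['ee_pos'].round(4),round(s['wrist_force']@d,2),s['wrist_force'].round(2), s['joint_torque'].round(2))
E
```

```text
t: 9.65
ee_pos: [0.5658, -0.0149, 0.0164]
tool_rot: [[-0.246, 0.969, -0.0], [0.969, 0.246, 0.0], [0.0, -0.0, -1.0]]
wrist_force: [0.1, 0.2, 0.2]
grip_width: 0.0002
t 9.65 p [ 0.5658 -0.0149  0.0164] lin [0.0172 0.0003 0.0002] dr [-0.   -0.01  0.01] F [0.07 0.17 0.18] j [-0.05  0.52  1.85  0.    0.77 -0.3 ] w 0.00022796351728760904
9.75 [ 0.5659 -0.0152  0.0165] 0.25 [-0.22  0.2   0.24] [  0.1  -44.66 -16.23   0.05   0.06   0.  ]
9.8 [ 0.5659 -0.0153  0.0164] -0.21 [-1.07 -0.49  0.72] [  0.08 -44.66 -16.24   0.05   0.06   0.  ]
9.85 [ 0.5659 -0.0153  0.0164] -0.72 [ 0.75 -0.55  0.17] [  0.06 -44.66 -16.25   0.05   0.06   0.  ]
9.9 [ 0.5659 -0.0153  0.0164] -0.03 [-0.09 -0.05  0.2 ] [  0.05 -44.66 -16.26   0.05   0.06  -0.  ]
```

```bash
cat > chk.py <<'E'
from h import *
import sys
d=np.array([-.247,.969,0]); F=[]
for i in range(3):
    ctrl.capture('side'); s=ctrl.observe(); F.append(s['wrist_force']@d)
q=s['joint_torque'][0]
print(round(s['t'],2),s['ee_pos'].round(4),'adv',round(float((s['ee_pos']-[.5708,-.0346,0])@d*1000),1),'F',np.round(F,1),'j1',round(q,2))
sys.exit(0 if abs(np.mean(F))<2 and abs(q)<1 else 1)
E
python3 -m pendant '{"dr":[[0,0,0],[0,0,0],[0,0,0]],"linear":[[0.001,0,0],[0.002,0,0],[0.002,0,0]],"fingers":[0,0,0]}' >/dev/null; python3 chk.py &&
python3 -m pendant '{"dr":[[0,0,0],[0,0,0],[0,0,0]],"linear":[[0.001,0,0],[0.002,0,0],[0.002,0,0]],"fingers":[0,0,0]}' >/dev/null; python3 chk.py &&
python3 -m pendant '{"dr":[[0,0,0],[0,0,0],[0,0,0]],"linear":[[0.001,0,0],[0.002,0,0],[0.002,0,0]],"fingers":[0,0,0]}' >/dev/null; python3 chk.py
```

```text
10.35 [ 0.5654 -0.0133  0.0164] adv 22.0 F [-0.6 -0.3  0.3] j1 0.09
10.8 [ 0.5651 -0.0118  0.0165] adv 23.5 F [-4.  -4.2 -4.7] j1 2.46
10.95 [ 0.5651 -0.0117  0.0165] adv 23.6 F [-4.3 -5.4 -5.4] j1 2.61
```

```bash
python3 chk.py; python3 - <<'E'
from h import *
s=snap('side','side6')
a=s['frame'][180:340,270:400]; cv2.imwrite('pics/s6z.png',cv2.resize(a,None,fx=3.7,fy=3.7,interpolation=cv2.INTER_CUBIC))
E
```

```text
11.1 [ 0.5651 -0.0117  0.0165] adv 23.6 F [-5.9 -5.5 -4.5] j1 2.86
```

View pics/s6z.png

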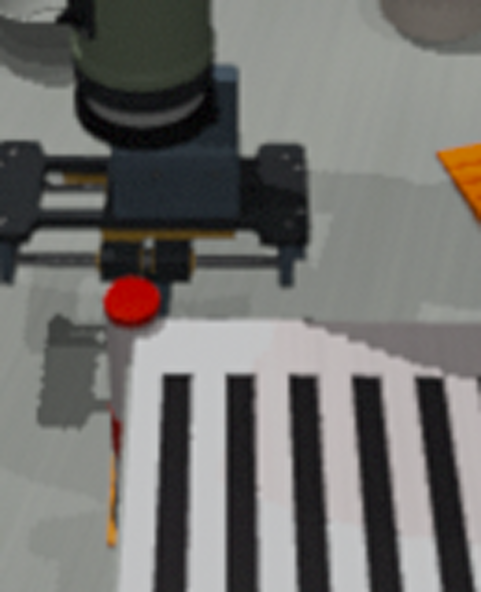

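```bash

python3 -m pendant '{"dr":[[0,0,0],[0,0,0],[0,0,0]],"linear":[[0.0005,0,0],[0.0005,0,0],[0.0005,0,0]],"fingers":[0,0,0]}' >/dev/null; python3 chk.py
```

```text
11.6 [ 0.565  -0.0113  0.0165] adv 24.0 F [-5.4 -5.9 -6.7] j1 3.17
```

```bash

python3 -m pendant '{"dr":[[0,0,0],[0,0,0],[0,0,0]],"linear":[[0.0005,0,0],[0.0005,0,0],[0.0005,0,0]],"fingers":[0,0,0]}' >/dev/null; python3 chk.py
```

```text
12.05 [ 0.5651 -0.0111  0.0165] adv 24.2 F [-6.3 -6.3 -6.6] j1 3.69
```

```bash

python3 -m pendant '{"dr":[[0,0,0],[0,0,0],[0,0,0]],"linear":[[0.0005,0,0],[0.0005,0,0],[0.0005,0,0]],"fingers":[0,0,0]}' >/dev/null; python3 chk.py
```

```text
12.5 [ 0.5651 -0.0109  0.0165] adv 24.4 F [-7.5 -7.7 -7.8] j1 4.25
```

```bash

python3 -m pendant '{"dr":[[0,0,0],[0,0,0],[0,0,0]],"linear":[[0.0005,0,0],[0.0005,0,0],[0.0005,0,0]],"fingers":[0,0,0]}' >/dev/null; python3 chk.py
python3 - <<'E'
from h import *
a=snap('side','side7')['frame']; b=load('side0')['frame']
# red cap subpixel shift & deck shift
for (r0,r1,c0,c1,n) in [(250,275,295,317,'cap'),(265,330,300,360,'deck')]:
    g=lambda f:cv2.cvtColor(f[r0:r1,c0:c1],cv2.COLOR_BGR2GRAY).astype(np.float32)
    print(n,cv2.phaseCorrelate(g(b),g(a)))
def red(f): 
    m=(f[...,2].astype(float)-np.maximum(f[...,0],f[...,1])).clip(0)[250:272,290:322]; y,x=np.mgrid[250:272,290:322]; return (m*x).sum()/m.sum(),(m*y).sum()/m.sum()
print(red(b),red(a))
E
```

```text
12.95 [ 0.5651 -0.0107  0.0166] adv 24.6 F [-8.3 -9.3 -8.9] j1 4.86
cap ((0.5114248751925441, 0.7702161424023313), 0.5703306349118551)
deck ((0.008088438271329323, -0.015067880649240806), 0.9698909763936643)
(np.float64(304.9354445797808), np.float64(261.1194568502729)) (np.float64(305.0920802614578), np.float64(260.7504750323022))
```

```bash

python3 -m pendant '{"dr":[[0,0,0],[0,0,0],[0,0,0]],"linear":[[0.0004,0,0],[0.0004,0,0],[0.0004,0,0]],"fingers":[0,0,0]}' >/dev/null; python3 chk.py
```

```text
13.45 [ 0.5651 -0.0105  0.0166] adv 24.7 F [-10.6 -10.1  -9.6] j1 5.33
```

Snug at about 10 N. Backing straight off along the push axis, then up.

```bash

python3 -m pendant '{"dr":[[0,0,0],[0,0,0],[0,0,0],[0,0,0],[0,0,0],[0,0,0],[0,0,0],[0,0,0]],"linear":[[-0.002,0,0],[-0.006,0,0],[-0.014,0,0],[-0.025,0,0],[-0.040,0,0],[-0.055,0,0],[-0.060,0,0],[-0.060,0,0]],"fingers":[0,0,0,0,0,0,0,0]}'
python3 -m pendant '{"dr":[[0,0,0],[0,0,0],[0,0,0],[0,0,0],[0,0,0],[0,0,0],[0,0,0],[0,0,0]],"linear":[[0,0,-0.02],[-0.02,0,-0.05],[-0.06,0,-0.09],[-0.1,0,-0.13],[-0.14,0,-0.16],[-0.17,0,-0.18],[-0.18,0,-0.18],[-0.18,0,-0.18]],"fingers":[0,0,0,0,0,0,0,0]}'
python3 - <<'E'
from h import *
s=snap('side','side8');c=snap('top','top8')
a=s['frame'][180:340,270:400]; cv2.imwrite('pics/s8z.png',cv2.resize(a,None,fx=3.7,fy=3.7,interpolation=cv2.INTER_CUBIC))
a=c['frame'][170:250,180:300]; cv2.imwrite('pics/t8z.png',np.clip(1.8*cv2.resize(a,None,fx=6,fy=6,interpolation=cv2.INTER_CUBIC).astype(float),0,255).astype(np.uint8))
E
```

```text
t: 14.25
ee_pos: [0.5793, -0.0684, 0.0163]
tool_rot: [[-0.244, 0.97, 0.0], [0.97, 0.244, 0.0], [0.0, 0.0, -1.0]]
wrist_force: [-0.5, -0.3, 0.6]
grip_width: 0.0003
t: 15.05
ee_pos: [0.6232, -0.2426, 0.1961]
tool_rot: [[-0.244, 0.97, 0.0], [0.97, 0.244, 0.001], [0.001, 0.0, -1.0]]
wrist_force: [-0.2, -0.3, -1.5]
grip_width: 0.0001
```

View pics/s8z.png

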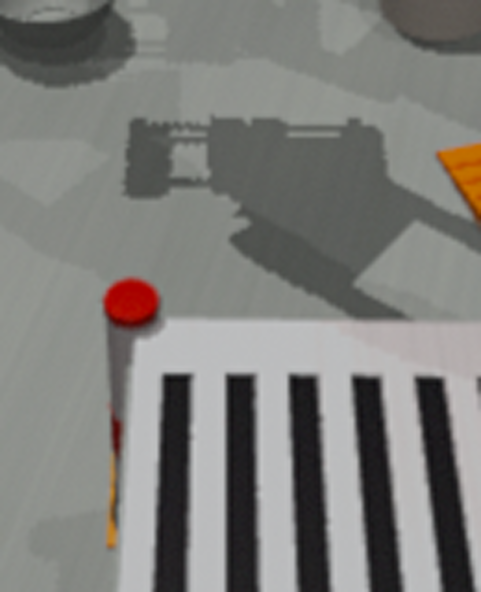

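View pics/t8z.png

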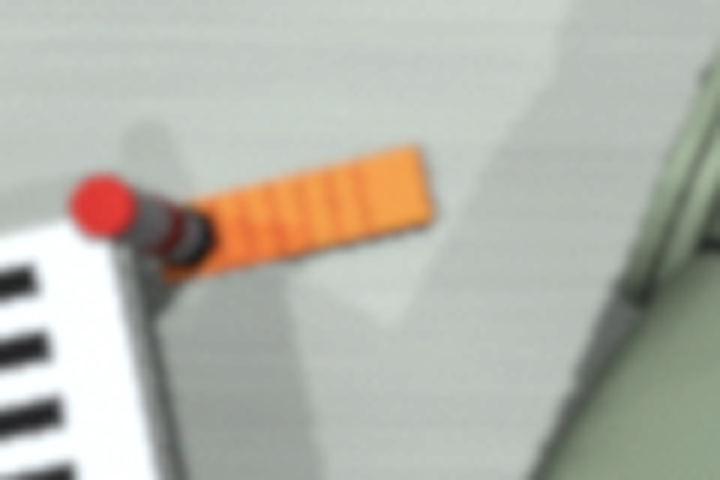

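```bash
python3 - <<'E'
from h import *
c=load('top8'); T=lambda x,y:(180+(x+.5)/6-.5,170+(y+.5)/6-.5)
A=onz(c,*T(418,145),.017);B=onz(c,*T(434,215),.017); M=(A+B)/2; L=np.array([.5327,.1162]); print(A,B,np.linalg.norm(A-B))
e=onz(c,*T(290,266),.009); e2=onz(c,*T(434,222),.0)  # lower side
v=(A-B)[:2]; 
for yaw in (np.degrees(np.arctan2(v[1],v[0])),14.25):
  a=np.radians(yaw); d=np.array([-np.sin(a),np.cos(a)]); n=np.array([np.cos(a),np.sin(a)])
  r=L-M[:2]; print('yaw',yaw,'along',r@d,'rack x in shim',r@d-.065,'lateral',r@n)
for n,r in (('side',(265,345,300,360)),('top',(215,270,30,210))):
  g=lambda k:cv2.cvtColor(load(n+k)['frame'][r[0]:r[1],r[2]:r[3]],cv2.COLOR_BGR2GRAY).astype(np.float32)
  print(n,cv2.phaseCorrelate(g('0'),g('8')))
E
```

```text
[0.57666779 0.00795353 0.017     ] [ 0.54389625 -0.00066892  0.017     ] 0.033886877030321616
yaw 14.74089278896222 along 0.11587121388197756 rack x in shim 0.05087121388197756 lateral 0.0019659088533972857
yaw 14.25 along 0.11588380422354816 rack x in shim 0.05088380422354816 lateral 0.0009730995741536741
side ((-0.0035322267186543854, -0.0038037076552939197), 0.9942983409762383)
top ((-0.008715597612550141, -0.00044665599326876304), 0.9815986769287675)
```

```bash
python3 -c "
from workcell import ctrl
ctrl.capture('top'); print(ctrl.observe()['joint_vel'].round(3)); print(ctrl.sign_off())"
```

```text
[ 0.007 -0.003 -0.001 -0.005 -0.003 -0.002]
the job is handed in; nothing more can be done
None
```

I slid the small orange shim, thin end first, under the red-taped leg's foot. I then released it and pushed its thick end with closed fingers until the wrist read about 10 N. After that the arm backed off clear of everything, and I handed the job in at about 15 s of the 51 s allowed.

**Shim position:** from the final top picture, the tip is about 14 mm past the leg's axis and the centre line is 1 to 2 mm off it. The shim stayed put when the fingers backed off.

**Riser and bystanders:** the riser shows no measurable shift, less than 0.01 pixel between the first and last pictures in both cameras. I did not measure the bowl, bottle and tub again at the end; the robot was never close to touching them.

**One disagreement:** just before the last push, a check on the red cap alone gave inconsistent shifts, about 0.4 and 0.9 pixel. The deck, measured at the same moment, showed none, so I put this down to the arm and its shadow behind the cap.

**Not measured:** the load the shim carries by itself can't be read directly. At a 10 N push it should be about 6 to 9 N, against the 4 N required.

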